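# Find a proud bush with a straightedge, seat it and prove the jig plate flat

## Robot

A 6-joint arm with a two-finger parallel gripper is mounted at the origin on a cart in front of the work surface, level with it; the furniture and walls round the work are solid. World frame = base frame: x ahead of the robot, y to its left, z up, the work surface at z = 0. Lengths are in m, angles in degrees, forces in N, time in s.
With the tool pointing down it reaches from about 0.4 to 0.825 m from the base axis. Payload 7 kg.
Tool frame: the origin (TCP) lies between the finger pads; the fingertips stand 19 mm ahead of it and the grasp point (between the pads) is the TCP; z points along the fingers, y is the line along which they close (so a half turn about z gives the same grasp; the last joint's range is limited). The gripper opens to 88 mm and grips with 3 to 60 N. Pads are 19 mm wide; open, the fingers measure 130 mm over their backs; the gripper's body (78 mm by 193 mm) begins 47 mm behind the grasp point.
Start: joints at [-56.717, 20.546, 0.682, 0, -70.136, -16.507], TCP at [0.195, -0.646, 0.246] pointing down, gripper open.
Joint ranges: [-176.03, 176.03], [-82.01, 121.73], [-58.28, 71.71], [-173.87, 95.51], [-174.79, -0.11], [-173.66, 173.66]. Speed limits (degrees/s): [136.94, 136.94, 172.46, 180, 180, 180].

## Interface

Orientations are given as [roll, pitch, yaw] about the fixed x, y, z axes, in that order (R = Rz(yaw) Ry(pitch) Rx(roll)).
In Python, from plant import r gives the robot as it stands. The module is installed in compiled form; this text tells all that it offers.
- The arm moves only by the shell command python3 -m pendant 'ROWS' [OPENING] [FORCE]. ROWS is JSON, a list of rows, each a list of 6 numbers: the shift along the tool's x, y, z in mm, then the turn, a rotation vector about the tool's x, y, z in rad. In form: [[tx, ty, tz, wx, wy, wz], ...]. A call has 1 to 20 rows; each row is the pose to reach, as a shift and turn from the pose commanded when the call began, along the tool's axes at that moment; what a row does not reach only later rows make up. A row lasts 1/8 s, in which the tool goes at most 62.5 mm and 10.7 degrees, less where a joint would pass 70% of its speed; a pose out of reach is approached as far as the arm can. A call with a gripper value outside its range is refused whole. OPENING is the finger opening in mm, from 0 to 87.6, set as the call begins (- or left out, the last holds). The fingers move at their own pace and stop on an object; FORCE is the grip in N (left out, the last holds). Time passes only in rows, so rows that repeat a pose let the fingers close. It gives the time, the measured TCP pose, the force, the opening and the grip force at its end, in the units of the state.
- r.get_state(): the state, without advancing time (a new reading comes with each control period).
- r.capture(name): name is "scene" or "side" or "wrist"; returns the picture (480x640x3 uint8, red, green, blue); there is no depth.
- r.camera_params(name): a dict with "mtx" (3x3 intrinsics, pixels), "rvec" (rotation vector, rad) and "tvec" (3), from world to camera coordinates, as OpenCV has them; the wrist camera has in their place "mount" (4x4, takes a point from camera to tool coordinates, whose origin is the TCP and whose axes are the flange's). Camera axes: x right, y down, z forward; pixel columns grow to the right and rows downward; lengths in m; the calibration is good to about 2 mm. The wrist camera is an equidistant fisheye: a pixel r from the principal point sees the ray r / f radians off the axis. A picture is of the moment at which its call begins: read the wrist's pose just before it. camera_params takes no time and is no camera call.
- r.close_job(): hands the job in; it is judged then, once.
The state is a dict: "time_s": time; "joints": joint angles; "qd": joint speeds; "joint_torque": joint torques, N m; "tcp_pos": TCP position; "eef_rot": TCP orientation; "contact_force": force on the tool from outside, world axes, zero at the start; "moment": the same for the moment, N m; "gripper_width": finger opening in m; "gripper_force": force on a finger pad.
Only numpy, scipy, OpenCV 4.12 (cv2) and the standard library are available. Lean on these libraries where they do the work, as an engineer would, in place of code of your own. Each camera call takes 0.05 s, during which the arm holds its last target. There are 200 camera calls.

## Task

One of the three brass bushes in the aluminium jig plate has not gone fully home: lay the straightedge centred along the row of bushes, let go of it, then press it down lightly with closed fingers at its red end and next at its plain end to feel how it rocks and so which bush stands high. Press firmly on the straightedge straight above that bush until it is home and the straightedge lies flat, then press the red end and the plain end lightly once more to make sure that nothing rocks, and leave the straightedge lying there. Never let the straightedge bear hard on the soft plate, and leave the things round about alone.

Things in the scene. Friction and masses are not known exactly. Their poses are not given: they have to be found in the camera images.
- jig_plate: drill-jig plate of bare aluminium, 180 mm (its x) by 80 mm (its y), bolted to the bench; its top face is flat and 26 mm above the bench; origin on the bench under its centre, z up. Three brass bushes stand in a row along its x axis at x = -40, 0 and +40 mm, y = 0. Soft: more than 16 N from the straightedge marks it. Lugs, lower than the face, stick out 28 mm at both long sides
- plate_face (a point): centre of the plate's top face, at the middle bush, axes as the plate's. Of the three bushes (16 mm across, flat tops) two are home, flush with the face; the third, which may be any of them, stands 3 to 4 mm proud. It is a tight fit: it gives way at about 16 N straight down, slides stiffly and stops when flush
- straightedge_centre (a point): centre of the straightedge, a bright metal bar 220 mm (x) by 25 mm (y) by 15 mm (z), about 0.2 kg, red cap on the last 20 mm at its +x end, z up; it first lies flat on the bench, left of the plate. Laid along the row it rests tilted on the proud bush, one end on the plate; pressing the other end (up to about 4 N) tips it over. An end rises most if the proud bush is near the other end
- red_end (a point): point on the middle line of the straightedge's underside, 105 mm from its centre, at the red end; the upper side is 15 mm above
- plain_end (a point): the same at the plain end, 105 mm the other way
- loupe_centre (a point): black cylindrical loupe, 40 mm across, 34 mm high; a bystander, origin at its centre
- hex_keys_centre (a point): grey folding hex key set, 28 x 100 x 16 mm; a bystander, origin at its centre
- usb_stick_centre (a point): red memory stick, 18 x 57 x 9 mm; a bystander, origin at its centre

How it is judged (in metres and radians):
On the way, in this order (a step that is already met when the one before it is completed fails the run):
1. the straightedge lies along the row of bushes, let go (x of straightedge_centre in the frame of plate_face between -0.02 and 0.02 m and y of straightedge_centre in the frame of plate_face between -0.009 and 0.009 m and angle between the x axis of straightedge and the x axis of jig_plate, either way round below 0.12 rad and contact force between the fingers and straightedge below 0.05 N and z of straightedge_centre in the frame of plate_face between 0.004 and 0.02 m and contact force between straightedge and anything else above 0.5 N and linear speed of straightedge below 0.03 m/s), for 0.2 s.
2. the red end is pressed down to the plate while the plain end stands up (x of straightedge_centre in the frame of plate_face between -0.02 and 0.02 m and y of straightedge_centre in the frame of plate_face between -0.009 and 0.009 m and angle between the x axis of straightedge and the x axis of jig_plate, either way round below 0.12 rad and x of the grasp point in the frame of straightedge above 0.07 m and contact force between the fingers and straightedge above 2 N and z of red_end in the frame of plate_face below 0.001 m and z of plain_end in the frame of plate_face above 0.003 m), for 0.2 s.
3. the plain end is pressed down to the plate while the red end stands up (x of straightedge_centre in the frame of plate_face between -0.02 and 0.02 m and y of straightedge_centre in the frame of plate_face between -0.009 and 0.009 m and angle between the x axis of straightedge and the x axis of jig_plate, either way round below 0.12 rad and x of the grasp point in the frame of straightedge below -0.07 m and contact force between the fingers and straightedge above 2 N and z of plain_end in the frame of plate_face below 0.001 m and z of red_end in the frame of plate_face above 0.003 m), for 0.2 s.
4. the bush is home: both ends of the straightedge are down at once (x of straightedge_centre in the frame of plate_face between -0.02 and 0.02 m and y of straightedge_centre in the frame of plate_face between -0.009 and 0.009 m and angle between the x axis of straightedge and the x axis of jig_plate, either way round below 0.12 rad and z of red_end in the frame of plate_face between -0.0015 and 0.0015 m and z of plain_end in the frame of plate_face between -0.0015 and 0.0015 m), for 0.2 s.
5. the red end is pressed and nothing rocks (all of step 4 and x of the grasp point in the frame of straightedge above 0.07 m and contact force between the fingers and straightedge above 2 N), for 0.2 s.
6. the plain end is pressed and nothing rocks (all of step 4 and x of the grasp point in the frame of straightedge below -0.07 m and contact force between the fingers and straightedge above 2 N), for 0.2 s.
At the end, for the whole second after the job is handed in: The straightedge lies still and flat along the row of bushes, let go: its centre within 20 mm along the row and 9 mm across it of the middle of the plate, turned less than 0.12 rad from the row (either way round), the underside of both ends within 1.5 mm of the height of the plate's face (all of step 4 and contact force between the fingers and straightedge below 0.05 N and linear speed of straightedge below 0.02 m/s); the robot touches nothing.
It fails at once if the straightedge is pressed on the plate with more than 16 N (contact force between straightedge and jig_plate above 16 N).
It fails at once if a bystander is pushed more than 20 mm (distance of any of loupe_centre, hex_keys_centre, usb_stick_centre from where it was at the start of the episode above 0.02 m).
It also fails if it takes over 72 s, if anything falls off the work surface, if the arm or the gripper's body presses on something with over 40 N, if the wrist force passes 120 N, or if a joint passes its speed limit or range.

## Working session

There is one attempt and no reset: what is moved stays moved. The work goes in short steps, Python scripts to look and compute and a shell command to move; the robot and the scene stay as the last step left them, time stands still between calls to the robot, and variables do not carry over. Pictures are saved under pics/ and viewed, at most 10 in all, crops included, and the job is handed in when it is done.

```bash
mkdir -p pics; cat > h.py <<'E'
import numpy as np, cv2
from plant import r
def snap(n,f): 
    im=r.capture(n); cv2.imwrite('pics/'+f,im[:,:,::-1]); return im
def w2p(n,P):
    c=r.camera_params(n); return cv2.projectPoints(np.float64(P).reshape(-1,3),np.float64(c['rvec']),np.float64(c['tvec']),np.float64(c['mtx']),None)[0].reshape(-1,2)
def p2w(n,uv,z):
    c=r.camera_params(n); R=cv2.Rodrigues(np.float64(c['rvec']))[0]; t=np.float64(c['tvec']).ravel(); o=-R.T@t
    out=[]
    for (u,v) in uv:
        d=R.T@np.linalg.inv(c['mtx'])@[u,v,1]; out.append(o+d*(z-o[2])/d[2])
    return np.array(out)
E
python3 - <<'E'
from h import *
snap('scene','s1.png'); snap('side','d1.png'); 
print(r.get_state())
for n in('scene','side'):
    c=r.camera_params(n);R=cv2.Rodrigues(np.float64(c['rvec']))[0];print(n,-R.T@np.float64(c['tvec']).ravel(),c['mtx'])
print(r.camera_params('wrist'))
E
```

```text
{'time_s': 0.1, 'joints': array([-5.67166879e+01,  2.05873127e+01,  6.38150334e-01, -1.83492587e-02,
       -7.01371492e+01, -1.65079487e+01]), 'qd': array([-0.11601973, -0.06973876,  0.12266046,  0.08826115,  0.05818253,
       -0.0267389 ]), 'joint_torque': array([-2.03228039e-03, -5.84163094e+01,  2.93750238e+01,  7.01557025e+00,
        1.01719241e-02, -5.94124822e-05]), 'tcp_pos': array([ 0.19468232, -0.64586956,  0.24470802]), 'eef_rot': array([ 1.79912344e+02, -7.98829820e-03, -1.63230878e+02]), 'contact_force': array([-0.63748661,  1.01676605, -0.59081613]), 'moment': array([-0.05557808,  0.01043706, -0.03623939]), 'gripper_force': 0.0, 'gripper_width': 0.08756715163398818}
scene [-0.02719025  0.71809789  0.63581092] [[494.7009375    0.         318.70679147]
 [  0.         494.7009375  240.37334325]
 [  0.           0.           1.        ]]
side [ 1.0076036  -0.31793666  0.6343308 ] [[440.81167452   0.         319.72128022]
 [  0.         440.81167452 249.15644255]
 [  0.           0.           1.        ]]
{'mtx': array([[371.64829954,   0.        , 318.33378307],
       [  0.        , 371.64829954, 245.86681317],
       [  0.        ,   0.        ,   1.        ]]), 'mount': array([[ 7.60197494e-04, -9.53002924e-01, -3.02960143e-01,
         8.27935799e-02],
       [ 9.99999698e-01,  7.73311049e-04,  7.66753435e-05,
         9.14124512e-04],
       [ 1.61210599e-04, -3.02960109e-01,  9.53003225e-01,
        -1.38996873e-01],
       [ 0.00000000e+00,  0.00000000e+00,  0.00000000e+00,
         1.00000000e+00]])}
```

View pics/s1.png

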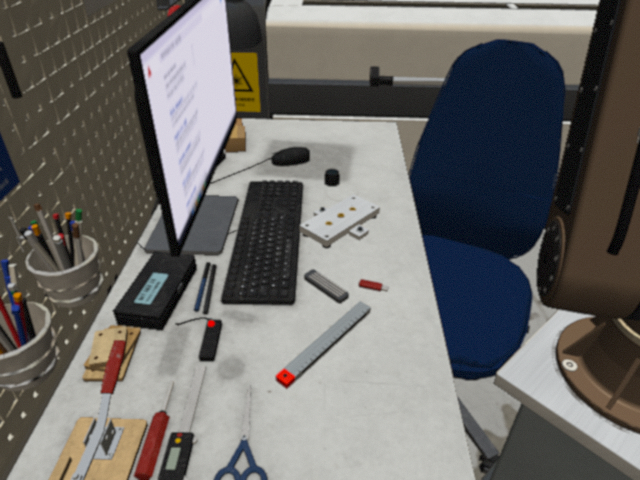

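View pics/d1.png

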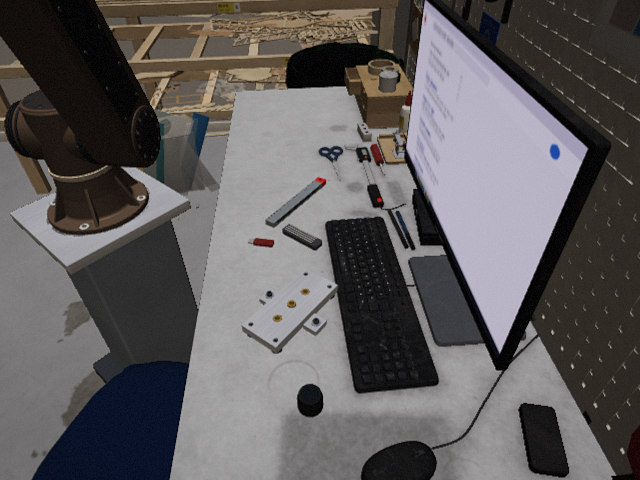

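Scene view: the bar runs from red (286,377) to plain (365,308), with the plate at about (341,218). Side view: bushes at (278,318), (291,304) and (305,291), bar from (321,182) to (271,220).

```bash
python3 - <<'E'
from h import *
for n,f,b in(('scene','s1.png',(300,190,385,250)),('side','d1.png',(235,265,345,355))):
    im=cv2.imread('pics/'+f); hsv=cv2.cvtColor(im,cv2.COLOR_BGR2HSV)
    m=cv2.inRange(hsv,(12,90,60),(30,255,255)); k=np.zeros_like(m);k[b[1]:b[3],b[0]:b[2]]=255
    N,_,st,c=cv2.connectedComponentsWithStats(m&k)
    ok=[i for i in range(1,N) if st[i,4]>5]
    W=p2w(n,c[ok],.026);print(n,c[ok].round(1).tolist(),st[ok,4],W.round(4).tolist())
    m=cv2.inRange(hsv,(0,150,100),(6,255,255));N,_,st,c=cv2.connectedComponentsWithStats(m)
    ok=[i for i in range(1,N) if 15<st[i,4]<400]
    print('red',c[ok].round(1).tolist(),st[ok,4],p2w(n,c[ok],.012).round(3).tolist())
E=p2w('scene',[(281,373),(293,384),(369,309),(361,303)],.015);print('bar corners',E.round(4).tolist())
E=p2w('side',[(315,178),(326,180),(273,225),(266,220)],.015);print('bar corners side',E.round(4).tolist())
print('loupe',p2w('scene',[(332,172)],.034),p2w('side',[(311,390)],.034))
print('usb',p2w('scene',[(373,285)],.009),'hex',p2w('scene',[(326,283)],.016))
print('mon',p2w('side',[(500,360)],0), 'kb',p2w('side',[(328,222),(358,388),(437,380)],.02))
E
```

```text
scene [[352.0, 208.5], [340.3, 214.9], [328.3, 222.9]] [10 15 15] [[0.6094, 0.0123, 0.026], [0.6084, 0.0507, 0.026], [0.6036, 0.0924, 0.026]]
red [[173.0, 8.8], [370.2, 284.3], [9.9, 327.7], [210.8, 323.1], [284.9, 377.2]] [ 51 107  77  45 202] [[2.757, -0.754, 0.012], [0.417, 0.161, 0.012], [0.754, 0.697, 0.012], [0.534, 0.44, 0.012], [0.36, 0.419, 0.012]]
side [[304.7, 291.2], [291.5, 303.3], [276.9, 317.8]] [36 46 45] [[0.6068, 0.0905, 0.026], [0.6086, 0.0526, 0.026], [0.6121, 0.0111, 0.026]]
red [[320.2, 179.7], [379.1, 199.6]] [31 17] [[0.363, 0.42, 0.012], [0.532, 0.443, 0.012]]
bar corners [[0.3686, 0.4196, 0.015], [0.3404, 0.4193, 0.015], [0.3716, 0.2147, 0.015], [0.3917, 0.214, 0.015]]
bar corners side [[0.35, 0.4137, 0.015], [0.3784, 0.4245, 0.015], [0.4063, 0.2042, 0.015], [0.3805, 0.2071, 0.015]]
loupe [[ 0.75230317 -0.06308258  0.034     ]] [[ 0.75629582 -0.05994519  0.034     ]]
usb [[0.41403323 0.15624669 0.009     ]] hex [[0.47265572 0.22407783 0.016     ]]
mon [[0.94794927 0.20155537 0.        ]] kb [[ 0.49967317  0.28738122  0.02      ]
 [ 0.8038985  -0.00433301  0.02      ]
 [ 0.89015425  0.08670821  0.02      ]]
```

```bash
cat >> h.py <<'E'
from scipy.spatial.transform import Rotation as Ro
def Rt(s): return Ro.from_euler('xyz',s['eef_rot'],degrees=True).as_matrix()
def row(p,yaw):
    s=r.get_state(); R=Rt(s); d=R.T@(np.array(p)-s['tcp_pos'])*1000
    G=Ro.from_euler('xyz',[180,0,yaw],degrees=True).as_matrix()
    print('row',d.round(1).tolist(),Ro.from_matrix(R.T@G).as_rotvec().round(4).tolist())
def wp2w(s,uv,z):
    c=r.camera_params('wrist'); K=c['mtx']; M=np.array(c['mount']); R=Rt(s); out=[]
    for u,v in uv:
        x=(u-K[0,2])/K[0,0];y=(v-K[1,2])/K[1,1];th=np.hypot(x,y); k=np.sin(th)/th if th>1e-9 else 1
        d=R@M[:3,:3]@[x*k,y*k,np.cos(th)]; o=s['tcp_pos']+R@M[:3,3]; out.append(o+d*(z-o[2])/d[2])
    return np.array(out)
E
python3 -c "
from h import *
row([.609,.052,.25],-86.5)"
```

```text
row [-598.0, 548.7, -4.5] [0.0014, 0.0009, -1.3392]
```

```bash
T="[-598,549,-5,0,0,-1.339]"; python3 -m pendant '[[-598,549,-5,0,0,-1.339],[-598,549,-5,0,0,-1.339],[-598,549,-5,0,0,-1.339],[-598,549,-5,0,0,-1.339],[-598,549,-5,0,0,-1.339],[-598,549,-5,0,0,-1.339],[-598,549,-5,0,0,-1.339],[-598,549,-5,0,0,-1.339],[-598,549,-5,0,0,-1.339],[-598,549,-5,0,0,-1.339],[-598,549,-5,0,0,-1.339],[-598,549,-5,0,0,-1.339],[-598,549,-5,0,0,-1.339],[-598,549,-5,0,0,-1.339],[-598,549,-5,0,0,-1.339],[-598,549,-5,0,0,-1.339]]'
python3 - <<'E'
from h import *
s=r.get_state(); im=snap('wrist','w1.png'); print(s['tcp_pos'],s['eef_rot'],s['qd'].round(1))
hsv=cv2.cvtColor(im,cv2.COLOR_RGB2HSV); m=cv2.inRange(hsv,(12,90,60),(30,255,255));N,_,st,c=cv2.connectedComponentsWithStats(m)
ok=[i for i in range(1,N) if st[i,4]>30]; print(st[ok].tolist()); print(c[ok].round(1).tolist(),wp2w(s,c[ok],.026).round(4).tolist())
row([.372,.315,.2],-82)
E
```

```text
time_s: 2.1
tcp_pos: [0.6084, 0.051, 0.2506]
eef_rot: [180.0, -0.0, -86.6]
contact_force: [0.4, 0.1, 0.5]
gripper_width: 0.0879
gripper_force: 0.0
[0.60837666 0.05104675 0.25063907] [ 1.79990303e+02 -2.35090596e-03 -8.65593043e+01] [-0.3 -0.4  0.2  0.  -0.  -0. ]
[[311, 169, 15, 15, 138], [311, 209, 15, 15, 151], [311, 247, 15, 14, 146], [131, 323, 25, 54, 676], [481, 323, 26, 54, 684], [286, 372, 303, 44, 3842], [445, 461, 17, 19, 141]]
[[317.8, 176.3], [318.0, 216.2], [318.1, 253.7], [141.0, 349.1], [495.6, 348.9], [442.6, 399.4], [454.9, 469.1]] [[0.6105, 0.0135, 0.026], [0.6079, 0.0538, 0.026], [0.6054, 0.0934, 0.026], [0.8221, 0.2358, 0.026], [0.3723, 0.2084, 0.026], [0.4277, 0.2886, 0.026], [0.3632, 0.4482, 0.026]]
row [-277.7, 220.2, 50.8] [-0.0001, 0.0001, -0.0798]
```

View pics/w1.png

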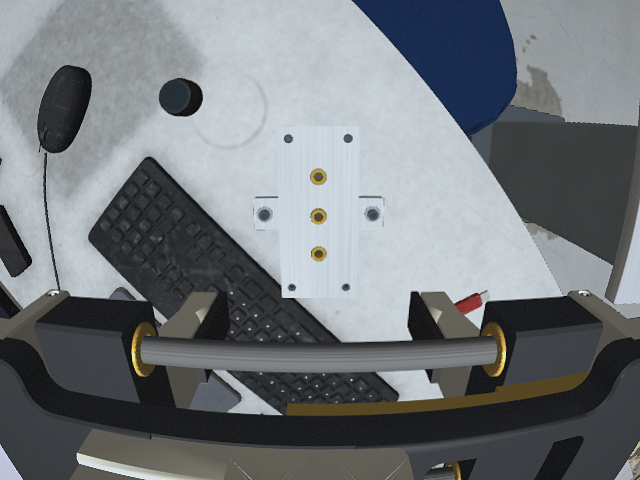

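The wrist view shows the three bushes at column 318 (rows 176, 216 and 254), so the tool is lined up with the row. The row centre is about (0.608, 0.053), at 93.65°. Next, the bar.

```bash
python3 -m pendant '[[-278,220,51,0,0,-0.08],[-278,220,51,0,0,-0.08],[-278,220,51,0,0,-0.08],[-278,220,51,0,0,-0.08],[-278,220,51,0,0,-0.08],[-278,220,51,0,0,-0.08],[-278,220,51,0,0,-0.08],[-278,220,51,0,0,-0.08],[-278,220,51,0,0,-0.08]]'
python3 - <<'E'
from h import *
s=r.get_state(); im=snap('wrist','w2.png'); print(s['tcp_pos'],s['eef_rot'],s['qd'].round(1))
E
```

```text
time_s: 3.28
tcp_pos: [0.3731, 0.3152, 0.1998]
eef_rot: [-180.0, 0.0, -82.0]
contact_force: [0.5, -0.9, 0.3]
gripper_width: 0.0876
gripper_force: 0.0
[0.37306454 0.31515094 0.19984387] [-1.79981960e+02  1.83733975e-02 -8.20201915e+01] [-0.2  0.2  0.  -0.   0.1 -0.1]
```

View pics/w2.png

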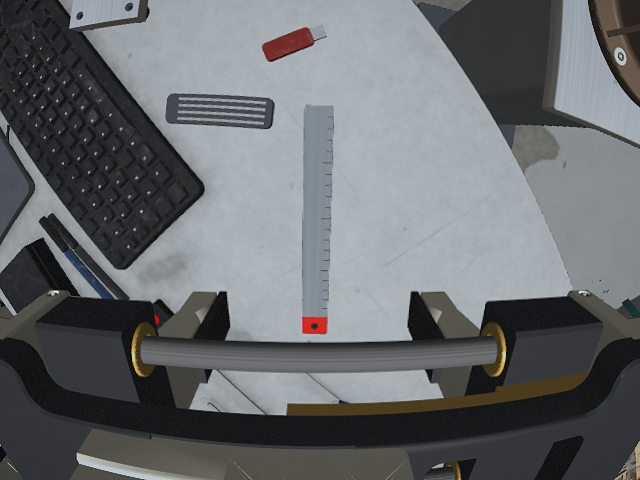

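The bar runs straight down the image, from the plain end at (304–334, 106) to the red end at (303–327, 332), centred between the fingers.

```bash
python3 - <<'E'
from h import *
s=r.get_state()
W=wp2w(s,[(305,106),(334,106),(303,332),(327,332)],.015)[:,:2]; a,b=W[:2].mean(0),W[2:].mean(0)
print(W.round(4).tolist(),np.linalg.norm(b-a),np.linalg.norm(W[1]-W[0]),np.linalg.norm(W[3]-W[2]),(a+b)/2,np.degrees(np.arctan2(*(b-a)[::-1])))
c=(a+b)/2; y=np.degrees(np.arctan2(*(b-a)[::-1]))-180
row([c[0],c[1],.021],y)
E
```

```text
[[0.3983, 0.2139], [0.3738, 0.2104], [0.3722, 0.4286], [0.3483, 0.4252]] 0.21632017282020471 0.024741510534932454 0.024172660499658567 [0.3731646  0.31951121] 96.85819448553472
row [-4.2, -0.6, 178.8] [-0.0003, 0.0003, 0.0194]
```

```bash
python3 -m pendant '[[-4,-0.5,60,0,0,0.02],[-4,-0.5,120,0,0,0.02],[-4,-0.5,160,0,0,0.02],[-4,-0.5,176,0,0,0.02],[-4,-0.5,176,0,0,0.02],[-4,-0.5,176,0,0,0.02]]' 50
python3 -m pendant '[[0,0,0,0,0,0],[0,0,0,0,0,0],[0,0,0,0,0,0],[0,0,0,0,0,0],[0,0,0,0,0,0],[0,0,0,0,0,0],[0,0,0,0,0,0],[0,0,0,0,0,0]]' 15 25
python3 -m pendant '[[0,0,-20,0,0,0],[0,0,-60,0,0,0],[0,0,-76,0,0,0],[0,0,-76,0,0,0],[0,0,-76,0,0,0]]'
python3 - <<'E'
from h import *
snap('wrist','w3.png'); s=r.get_state(); print(s['tcp_pos'],s['eef_rot'],s['contact_force'],s['moment']); row([.608,.053,.10],-86.35)
E
```

```text
time_s: 4.08
tcp_pos: [0.373, 0.3203, 0.0243]
eef_rot: [-180.0, 0.0, -83.1]
contact_force: [0.8, 0.1, 0.4]
gripper_width: 0.05
gripper_force: 0.0
time_s: 5.08
tcp_pos: [0.3726, 0.3206, 0.0242]
eef_rot: [-180.0, 0.0, -83.0]
contact_force: [-0.2, -0.7, 7.1]
gripper_width: 0.0247
gripper_force: 25.0
time_s: 5.7
tcp_pos: [0.3718, 0.3194, 0.0986]
eef_rot: [179.9, -0.1, -83.1]
contact_force: [-0.3, -0.2, -3.2]
gripper_width: 0.0245
gripper_force: 25.0
[0.37175826 0.31932102 0.09838662] [ 1.79918244e+02 -9.01283024e-02 -8.30818969e+01] [-0.06172014 -0.68985763 -1.81974375] [ 0.03576572  0.10822018 -0.01597302]
row [292.8, -202.4, -1.4] [0.0014, -0.0016, 0.057]
```

View pics/w3.png

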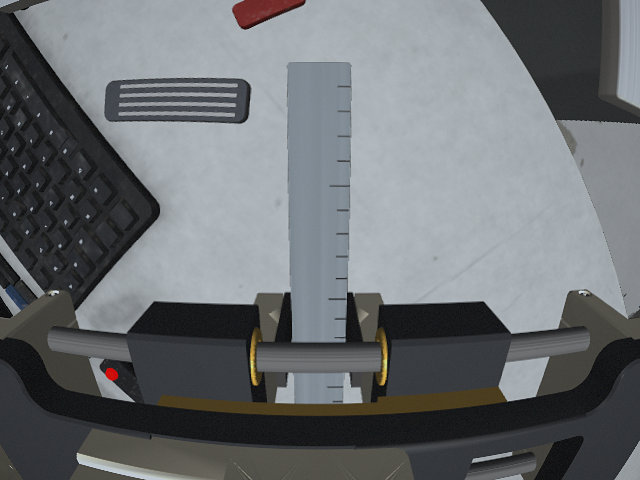

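The bar is held level, with its plain end at (288–351, 62) parallel to the tool. I'll work out how far off centre the grasp is.

```bash
python3 - <<'E'
from h import *
s=r.get_state(); R=Rt(s)
for z in (.088,.090):
    W=wp2w(s,[(288,62),(351,62),(289,190),(351,190)],z); print(((W-s['tcp_pos'])@R*1000).round(1).tolist())
E
```

```text
[[110.1, -11.5, 10.5], [110.2, 13.3, 10.6], [58.0, -11.5, 10.5], [58.0, 13.7, 10.5]]
[[109.7, -11.4, 8.5], [109.8, 13.1, 8.6], [58.3, -11.3, 8.5], [58.3, 13.6, 8.5]]
```

```bash
python3 -m pendant '[[50,-35,0,0,0,0.01],[100,-70,0,0,0,0.02],[150,-104,0,0,0,0.03],[200,-138,0,0,0,0.04],[250,-173,0,0,0,0.05],[280,-194,0,0,0,0.057],[293,-202,0,0,0,0.057],[293,-202,0,0,0,0.057],[293,-202,0,0,0,0.057]]'
python3 - <<'E'
from h import *
s=r.get_state(); im=snap('wrist','w4.png'); print(s['tcp_pos'],s['eef_rot']); row([.608,.053,.06],-86.35)
E
```

```text
time_s: 6.88
tcp_pos: [0.6073, 0.0542, 0.099]
eef_rot: [179.9, -0.0, -86.3]
contact_force: [-0.1, -0.6, -1.8]
gripper_width: 0.0249
gripper_force: 25.0
[0.60728375 0.05422066 0.09897822] [ 1.79929568e+02 -9.45942292e-03 -8.62978831e+01]
row [1.5, -0.5, 39.3] [0.0006, 0.0, 0.0014]
```

View pics/w4.png

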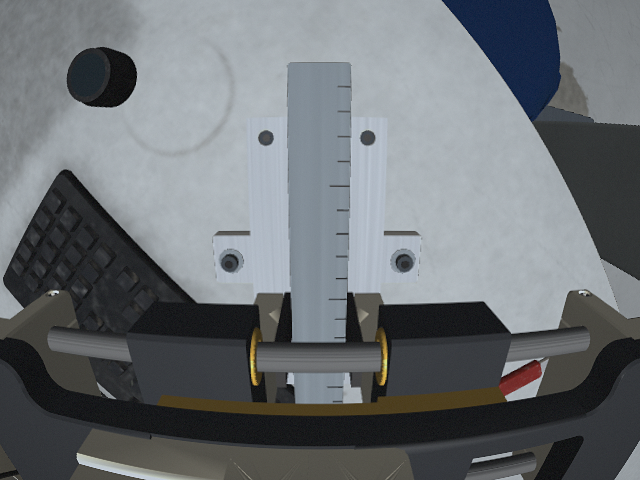

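Bar centred over the plate: edges at columns 288/351, plate screws at 266/368. I'll lower it, then seat it with a light grip so it tips in the fingers instead of dropping.

```bash
python3 -m pendant '[[1.5,-0.5,15,0,0,0],[1.5,-0.5,30,0,0,0],[1.5,-0.5,38,0,0,0],[1.5,-0.5,42,0,0,0],[1.5,-0.5,42,0,0,0],[1.5,-0.5,42,0,0,0]]'
python3 -m pendant '[[0,0,0,0,0,0],[0,0,0,0,0,0],[0,0,0.5,0,0,0],[0,0,1,0,0,0],[0,0,1.5,0,0,0],[0,0,2,0,0,0],[0,0,2.5,0,0,0],[0,0,3,0,0,0]]' 15 5
python3 -m pendant '[[0,0,0.5,0,0,0],[0,0,1,0,0,0],[0,0,1.5,0,0,0],[0,0,2,0,0,0],[0,0,2,0,0,0]]'
```

```text
time_s: 7.68
tcp_pos: [0.6091, 0.0522, 0.0579]
eef_rot: [-180.0, 0.0, -86.3]
contact_force: [-0.3, -0.5, -2.5]
gripper_width: 0.0247
gripper_force: 25.0
time_s: 8.68
tcp_pos: [0.6088, 0.0521, 0.0545]
eef_rot: [180.0, -0.0, -86.3]
contact_force: [-0.6, 0.2, -2.2]
gripper_width: 0.0248
gripper_force: 5.0
time_s: 9.3
tcp_pos: [0.6088, 0.0521, 0.0533]
eef_rot: [-180.0, -0.0, -86.3]
contact_force: [-3.2, -0.1, 6.3]
gripper_width: 0.0247
gripper_force: 5.0
```

```bash
python3 -m pendant '[[0,0,0,0,0,0],[0,0,0,0,0,0],[0,0,0.3,0,0,0],[0,0,0.6,0,0,0],[0,0,0.9,0,0,0],[0,0,1.2,0,0,0],[0,0,1.2,0,0,0]]' 15 3
python3 - <<'E'
from h import *
print(r.get_state()['contact_force'],r.get_state()['moment'],r.get_state()['tcp_pos']); im=snap('side','d2.png'); cv2.imwrite('pics/d2c.png',cv2.resize(im[230:380,200:400,::-1],None,fx=4,fy=4,interpolation=2))
E
```

```text
time_s: 10.18
tcp_pos: [0.6088, 0.0521, 0.0513]
eef_rot: [-180.0, 0.0, -86.3]
contact_force: [-2.7, -0.2, 4.6]
gripper_width: 0.0252
gripper_force: 3.0
[-2.74369    -0.22000589  4.60158519] [-0.10943573  0.85409522 -0.01841028] [0.60880644 0.05213725 0.05129716]
```

View pics/d2c.png

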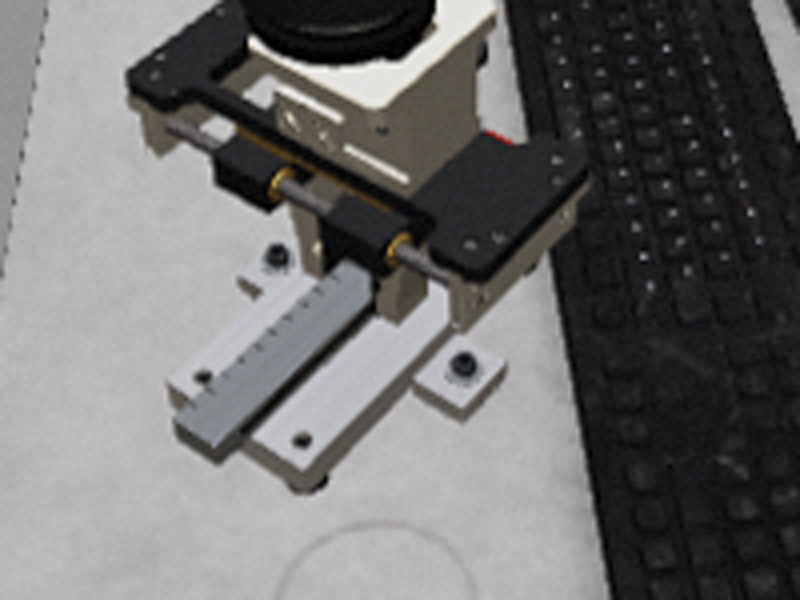

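The bar lies over the plate, its plain end overhanging at about (210,440) in the crop, centred across the plate. I'll let go and back off.

```bash
python3 -m pendant '[[0,0,0,0,0,0],[0,0,0,0,0,0],[0,0,0,0,0,0],[0,0,-1,0,0,0],[0,0,-3,0,0,0],[0,0,-10,0,0,0],[0,0,-40,0,0,0],[0,0,-90,0,0,0],[0,0,-140,0,0,0],[0,0,-150,0,0,0],[0,0,-150,0,0,0],[0,0,-150,0,0,0]]' 50
python3 - <<'E'
from h import *
s=r.get_state(); im=snap('wrist','w5.png'); print(s['tcp_pos'],s['eef_rot'],s['contact_force'])
E
```

```text
time_s: 11.72
tcp_pos: [0.608, 0.052, 0.2]
eef_rot: [179.9, -0.0, -86.3]
contact_force: [0.3, 0.4, -0.7]
gripper_width: 0.0502
gripper_force: 0.0
[0.6079734  0.05195038 0.20003548] [ 1.79879987e+02 -1.69565881e-02 -8.63459071e+01] [ 0.33632161  0.37897277 -0.68875192]
```

View pics/w5.png

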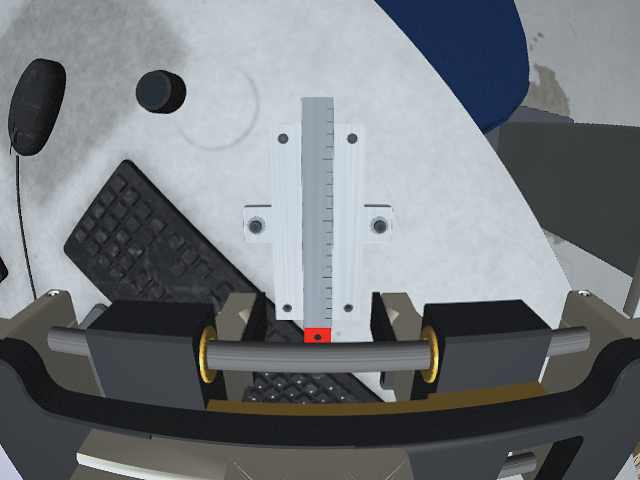

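Bar on the row: plain end at (302–333, 97), red end at (305–331, 344), both close to the plate's mid column 319.

```bash
python3 - <<'E'
from h import *
s=r.get_state()
W=wp2w(s,[(302,97),(333,97),(305,344),(331,344)],.043)[:,:2];a,b=W[:2].mean(0),W[2:].mean(0)
c=(a+b)/2;u=(b-a)/np.linalg.norm(b-a);print(W.round(4).tolist(),np.linalg.norm(b-a),c,np.degrees(np.arctan2(u[1],u[0])))
P=wp2w(s,[(273,125),(365,125),(273,320),(361,320),(283,139),(352,139),(287,308),(348,308)],.026)[:,:2];print(P.round(4).tolist(),P.mean(0))
row([*(np.array([.608,.053])+.085*u),.076],-86.35)
E
```

```text
[[0.6267, -0.0564], [0.6027, -0.058], [0.6124, 0.1611], [0.5881, 0.1596]] 0.21801362585128004 [0.60749605 0.05154682] 93.78835644479489
[[0.6502, -0.0332], [0.5739, -0.0382], [0.6445, 0.1469], [0.56, 0.1415], [0.6412, -0.0218], [0.5838, -0.0255], [0.6314, 0.1328], [0.5739, 0.1292]] [0.60735543 0.053965  ]
row [-86.1, -0.2, 123.8] [0.0025, -0.0005, 0.0001]
```

```bash
python3 -m pendant '[[-50,0,30,0,0,0],[-86,0,80,0,0,0],[-86,0,110,0,0,0],[-86,0,120,0,0,0],[-86,0,124,0,0,0],[-86,0,124,0,0,0],[-86,0,124,0,0,0]]' 0 10
python3 -m pendant '[[0,0,1.5,0,0,0],[0,0,3,0,0,0],[0,0,4.5,0,0,0],[0,0,6,0,0,0],[0,0,6,0,0,0]]'
python3 -m pendant '[[0,0,1,0,0,0],[0,0,2,0,0,0],[0,0,3,0,0,0],[0,0,3,0,0,0]]'
```

```text
time_s: 12.65
tcp_pos: [0.604, 0.1379, 0.0786]
eef_rot: [-179.9, 0.0, -86.4]
contact_force: [-0.6, -0.3, 0.2]
gripper_width: 0.0006
gripper_force: 0.0
time_s: 13.28
tcp_pos: [0.6031, 0.1379, 0.0711]
eef_rot: [180.0, -0.0, -86.3]
contact_force: [0.0, 0.7, 1.3]
gripper_width: -0.0
gripper_force: 0.0
time_s: 13.78
tcp_pos: [0.6032, 0.1379, 0.0682]
eef_rot: [180.0, -0.0, -86.3]
contact_force: [-0.2, -0.6, -0.2]
gripper_width: 0.0005
gripper_force: 0.0
```

```bash
python3 -m pendant '[[0,0,1,0,0,0],[0,0,2,0,0,0],[0,0,2,0,0,0]]'
python3 -m pendant '[[0,0,1,0,0,0],[0,0,2,0,0,0],[0,0,2,0,0,0]]'
```

```text
time_s: 14.15
tcp_pos: [0.6032, 0.1379, 0.0662]
eef_rot: [180.0, -0.0, -86.3]
contact_force: [-0.0, 0.1, 0.3]
gripper_width: 0.0005
gripper_force: 0.0
time_s: 14.52
tcp_pos: [0.6032, 0.1379, 0.0642]
eef_rot: [180.0, -0.0, -86.3]
contact_force: [0.4, 0.3, -0.6]
gripper_width: 0.0003
gripper_force: 0.0
```

```bash
python3 -m pendant '[[0,0,0.7,0,0,0],[0,0,1.4,0,0,0],[0,0,1.4,0,0,0]]'
python3 -m pendant '[[0,0,0.5,0,0,0],[0,0,1,0,0,0],[0,0,1,0,0,0]]'
python3 -m pendant '[[0,0,0.4,0,0,0],[0,0,0.8,0,0,0],[0,0,0.8,0,0,0]]'
```

```text
time_s: 14.9
tcp_pos: [0.6033, 0.138, 0.063]
eef_rot: [-180.0, -0.0, -86.3]
contact_force: [0.5, -0.3, 0.7]
gripper_width: 0.0005
gripper_force: 0.1
time_s: 15.28
tcp_pos: [0.6033, 0.138, 0.0619]
eef_rot: [180.0, -0.0, -86.3]
contact_force: [0.5, 0.3, 0.7]
gripper_width: 0.0007
gripper_force: 0.1
time_s: 15.65
tcp_pos: [0.6033, 0.138, 0.0611]
eef_rot: [180.0, -0.0, -86.3]
contact_force: [-0.7, -0.6, 0.1]
gripper_width: 0.0003
gripper_force: 0.1
```

```bash
python3 -m pendant '[[0,0,0.4,0,0,0],[0,0,0.8,0,0,0],[0,0,0.8,0,0,0]]'
python3 -m pendant '[[0,0,0.5,0,0,0],[0,0,0.5,0,0,0]]'
```

```text
time_s: 16.02
tcp_pos: [0.6034, 0.138, 0.0607]
eef_rot: [-180.0, 0.0, -86.3]
contact_force: [-1.5, 0.0, 4.2]
gripper_width: 0.0003
gripper_force: 2.0
time_s: 16.27
tcp_pos: [0.6034, 0.138, 0.0606]
eef_rot: [-180.0, 0.0, -86.3]
contact_force: [-3.0, 0.3, 8.6]
gripper_width: 0.0005
gripper_force: 3.9
```

```bash
python3 -m pendant '[[0,0,-0.3,0,0,0],[0,0,-0.3,0,0,0],[0,0,-0.3,0,0,0]]'
python3 -c "
from h import *
snap('side','d3.png');snap('scene','s3.png')"
python3 -m pendant '[[0,0,-10,0,0,0],[20,0,-16,0,0,0],[80,0,-16,0,0,0],[140,0,-16,0,0,0],[170,0,-16,0,0,0],[170,0,-12,0,0,0],[170,0,-12,0,0,0],[170,0,-12,0,0,0]]'
```

```text
time_s: 16.65
tcp_pos: [0.6034, 0.138, 0.0606]
eef_rot: [-180.0, 0.0, -86.3]
contact_force: [-1.7, 1.0, 5.0]
gripper_width: 0.0005
gripper_force: 3.1
time_s: 17.75
tcp_pos: [0.6142, -0.0311, 0.0722]
eef_rot: [-180.0, 0.0, -86.3]
contact_force: [0.6, -0.2, 0.6]
gripper_width: 0.0005
gripper_force: 0.0
```

```bash
f(){ grep -E 'tcp_pos|contact|gripper_f' | tr '\n' ' '; echo; }; python3 -m pendant '[[0,0,1,0,0,0],[0,0,2,0,0,0],[0,0,2,0,0,0]]'|f
python3 -m pendant '[[0,0,1,0,0,0],[0,0,1,0,0,0]]'|f
python3 -m pendant '[[0,0,1,0,0,0],[0,0,1,0,0,0]]'|f
python3 -m pendant '[[0,0,1,0,0,0],[0,0,1,0,0,0]]'|f
python3 -m pendant '[[0,0,1,0,0,0],[0,0,1,0,0,0]]'|f
python3 -m pendant '[[0,0,1,0,0,0],[0,0,1,0,0,0]]'|f
```

```text
tcp_pos: [0.6141, -0.0313, 0.0701] contact_force: [0.5, -0.1, 0.8] gripper_force: 0.0 
tcp_pos: [0.6141, -0.0317, 0.0691] contact_force: [0.2, -0.3, 0.0] gripper_force: 0.0 
tcp_pos: [0.6141, -0.0317, 0.0681] contact_force: [-0.3, 0.1, -0.2] gripper_force: 0.0 
tcp_pos: [0.6141, -0.0317, 0.0671] contact_force: [-0.2, -0.6, 0.4] gripper_force: 0.0 
tcp_pos: [0.6141, -0.0317, 0.066] contact_force: [-0.2, -0.4, -0.0] gripper_force: 0.0 
tcp_pos: [0.6141, -0.0317, 0.065] contact_force: [0.5, 0.7, -0.0] gripper_force: 0.0
```

```bash
f(){ grep -E 'tcp_pos|contact|gripper_f' | tr '\n' ' '; echo; }; 
python3 -m pendant '[[0,0,0.8,0,0,0],[0,0,0.8,0,0,0]]'|f
python3 -m pendant '[[0,0,0.8,0,0,0],[0,0,0.8,0,0,0]]'|f
python3 -m pendant '[[0,0,0.8,0,0,0],[0,0,0.8,0,0,0]]'|f
python3 -m pendant '[[0,0,0.8,0,0,0],[0,0,0.8,0,0,0]]'|f
```

```text
tcp_pos: [0.6141, -0.0317, 0.0643] contact_force: [0.8, -0.7, 0.5] gripper_force: 0.0 
tcp_pos: [0.6141, -0.0317, 0.0635] contact_force: [0.1, 0.0, 0.7] gripper_force: 0.0 
tcp_pos: [0.6141, -0.0317, 0.0627] contact_force: [0.7, 0.2, 0.3] gripper_force: 0.1 
tcp_pos: [0.6141, -0.0317, 0.0619] contact_force: [-0.2, -0.9, 0.5] gripper_force: 0.1
```

```bash
f(){ grep -E 'time|tcp_pos|contact|gripper_f' | tr '\n' ' '; echo; }; 
python3 -m pendant '[[0,0,0.8,0,0,0],[0,0,0.8,0,0,0]]'|f
python3 -m pendant '[[0,0,0.5,0,0,0],[0,0,0.5,0,0,0]]'|f
python3 -m pendant '[[0,0,0.3,0,0,0],[0,0,0.3,0,0,0],[0,0,0.3,0,0,0]]'|f
```

```text
time_s: 20.62 tcp_pos: [0.6141, -0.0317, 0.0611] contact_force: [-0.7, 0.3, -1.1] gripper_force: 0.1 
time_s: 20.88 tcp_pos: [0.6142, -0.0317, 0.0608] contact_force: [-0.6, -0.0, 1.9] gripper_force: 0.7 
time_s: 21.25 tcp_pos: [0.6143, -0.0317, 0.0606] contact_force: [-1.2, 0.7, 4.8] gripper_force: 2.6
```

```bash
python3 - <<'E'
from h import *
b=snap('side','d4.png')[...,::-1]; t=snap('scene','s4.png')[...,::-1]; a=cv2.imread('pics/d3.png'); q=cv2.imread('pics/s3.png')
c=lambda i,x,y:cv2.resize(i[y:y+75,x:x+100],None,fx=4,fy=4,interpolation=2)
cv2.imwrite('pics/cmp.png',np.vstack([np.hstack([c(a,238,270),c(b,238,270)]),np.hstack([c(q,290,180),c(t,290,180)])]))
E
```

```text
(no output)
```

View pics/cmp.png

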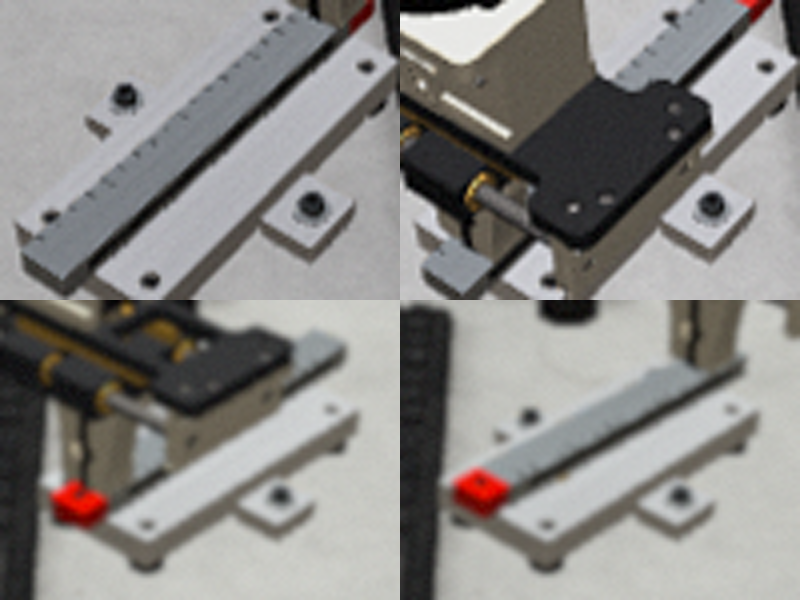

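The two bottom crops show the bar's slope changing between the presses: the red cap is higher, and a gap opens under it, in the right-hand crop. I'll measure the end rises to confirm which bush it is.

```bash
python3 - <<'E'
from h import *
def red(f,b):
    hsv=cv2.cvtColor(cv2.imread('pics/'+f),cv2.COLOR_BGR2HSV);m=cv2.inRange(hsv,(0,150,60),(8,255,255))[b[1]:b[3],b[0]:b[2]]
    ys,xs=np.nonzero(m);return xs.mean()+b[0],ys.mean()+b[1],len(xs)
print(red('s3.png',(290,180,390,255)),red('s4.png',(290,180,390,255)))
c=np.array([.6076,.0525]);u=np.array([-.0645,.998])
for z in(.035,.0385,.042,.049):print(z,w2p('scene',[*(c+.1*u),z]).round(1))
# plain end: shift of side-image patch d3->d4
a,b=[cv2.cvtColor(cv2.imread('pics/'+f),cv2.COLOR_BGR2GRAY) for f in('d3.png','d4.png')]
T=a[324:345,240:262]; S=b[316:360,232:270]; _,mx,_,l=cv2.minMaxLoc(cv2.matchTemplate(S,T,5)); print('plain shift',l[0]-8,l[1]-8,mx)
for z in(.041,.0445,.048,.051):print(z,w2p('side',[*(c-.109*u),z]).round(1))
E
```

```text
(np.float64(309.2894736842105), np.float64(230.5701754385965), 114) (np.float64(309.8224299065421), np.float64(227.74766355140187), 107)
0.035 [[308.6 230.7]]
0.0385 [[308.6 229.4]]
0.042 [[308.6 228. ]]
0.049 [[308.6 225.2]]
plain shift 0 3 0.7060174942016602
0.041 [[248.7 336.8]]
0.0445 [[248.4 335.5]]
0.048 [[248.2 334.2]]
0.051 [[248.  333.1]]
```

The two end rises match (about 7 mm red, 8 mm plain), and both ends tipped with almost no force. So the middle bush is the proud one; an outer bush would give about 13 mm and 5 mm. Next, press at the middle.

```bash
f(){ grep -E 'time|tcp_pos|contact|gripper_f' | tr '\n' ' '; echo; }; 
python3 -m pendant '[[0,0,-5,0,0,0],[0,0,-12,0,0,0],[-40,1,-12,0,0,0],[-85,1,-12,0,0,0],[-85,1,-10,0,0,0],[-85,1,-7,0,0,0],[-85,1,-5,0,0,0],[-85,1,-5,0,0,0]]'|f
python3 -m pendant '[[0,0,0.5,0,0,0],[0,0,1,0,0,0],[0,0,1,0,0,0]]'|f
python3 -m pendant '[[0,0,0.5,0,0,0],[0,0,1,0,0,0],[0,0,1,0,0,0]]'|f
python3 -m pendant '[[0,0,0.5,0,0,0],[0,0,0.5,0,0,0]]'|f
```

```text
time_s: 22.35 tcp_pos: [0.6076, 0.0522, 0.0651] contact_force: [0.7, -0.6, 0.6] gripper_force: 0.0 
time_s: 22.72 tcp_pos: [0.6077, 0.053, 0.0644] contact_force: [-0.4, -0.3, 1.0] gripper_force: 0.0 
time_s: 23.1 tcp_pos: [0.6078, 0.0531, 0.0636] contact_force: [-1.2, -0.3, 3.0] gripper_force: 1.4 
time_s: 23.35 tcp_pos: [0.6079, 0.0531, 0.0636] contact_force: [-2.9, 0.0, 6.7] gripper_force: 3.4
```

```bash
f(){ grep -E 'time|tcp_pos|contact|gripper_f' | tr '\n' ' '; echo; }; 
python3 -m pendant '[[0,0,0.5,0,0,0],[0,0,0.5,0,0,0]]'|f
python3 -m pendant '[[0,0,0.5,0,0,0],[0,0,0.5,0,0,0]]'|f
python3 -m pendant '[[0,0,0.3,0,0,0],[0,0,0.3,0,0,0]]'|f
python3 -m pendant '[[0,0,0.3,0,0,0],[0,0,0.3,0,0,0]]'|f
```

```text
time_s: 23.6 tcp_pos: [0.6079, 0.0531, 0.0635] contact_force: [-2.9, -0.4, 10.0] gripper_force: 5.2 
time_s: 23.85 tcp_pos: [0.608, 0.0531, 0.0633] contact_force: [-4.1, -0.8, 12.4] gripper_force: 6.2 
time_s: 24.1 tcp_pos: [0.608, 0.0531, 0.0631] contact_force: [-4.7, -0.1, 13.2] gripper_force: 6.6 
time_s: 24.35 tcp_pos: [0.608, 0.0531, 0.0628] contact_force: [-4.2, -0.5, 13.4] gripper_force: 6.7
```

```bash
f(){ grep -E 'time|tcp_pos|contact|gripper_f' | tr '\n' ' '; echo; }; 
python3 -m pendant '[[0,0,0.3,0,0,0],[0,0,0.6,0,0,0],[0,0,0.6,0,0,0]]'|f
python3 -m pendant '[[0,0,0.3,0,0,0],[0,0,0.3,0,0,0]]'|f
python3 -m pendant '[[0,0,0.3,0,0,0],[0,0,0.3,0,0,0]]'|f
python3 -m pendant '[[0,0,0.2,0,0,0],[0,0,0.2,0,0,0]]'|f
```

```text
time_s: 24.72 tcp_pos: [0.608, 0.0531, 0.0622] contact_force: [-4.7, 0.3, 13.6] gripper_force: 6.7 
time_s: 24.98 tcp_pos: [0.608, 0.0531, 0.0619] contact_force: [-4.9, 0.8, 14.0] gripper_force: 6.7 
time_s: 25.22 tcp_pos: [0.608, 0.0531, 0.0616] contact_force: [-4.4, 0.4, 14.2] gripper_force: 6.7 
time_s: 25.48 tcp_pos: [0.608, 0.0531, 0.0614] contact_force: [-5.5, 0.4, 13.1] gripper_force: 6.7
```

```bash
f(){ grep -E 'time|tcp_pos|contact|gripper_f' | tr '\n' ' '; echo; }; 
python3 -m pendant '[[0,0,0.2,0,0,0],[0,0,0.2,0,0,0]]'|f
python3 -m pendant '[[0,0,0.2,0,0,0],[0,0,0.2,0,0,0]]'|f
python3 -m pendant '[[0,0,0.15,0,0,0],[0,0,0.15,0,0,0]]'|f
python3 -m pendant '[[0,0,0.15,0,0,0],[0,0,0.15,0,0,0]]'|f
```

```text
time_s: 25.72 tcp_pos: [0.608, 0.0531, 0.0612] contact_force: [-4.9, -0.0, 14.0] gripper_force: 6.7 
time_s: 25.98 tcp_pos: [0.608, 0.0531, 0.061] contact_force: [-4.5, 0.8, 12.8] gripper_force: 6.7 
time_s: 26.22 tcp_pos: [0.608, 0.0531, 0.0609] contact_force: [-4.2, 0.0, 12.5] gripper_force: 6.7 
time_s: 26.48 tcp_pos: [0.608, 0.0531, 0.0607] contact_force: [-4.7, 0.4, 13.5] gripper_force: 6.7
```

```bash
f(){ grep -E 'time|tcp_pos|contact|gripper_f' | tr '\n' ' '; echo; }; 
python3 -m pendant '[[0,0,0.15,0,0,0],[0,0,0.15,0,0,0]]'|f
python3 -m pendant '[[0,0,0.1,0,0,0],[0,0,0.1,0,0,0]]'|f
python3 -m pendant '[[0,0,0.1,0,0,0],[0,0,0.1,0,0,0]]'|f
```

```text
time_s: 26.72 tcp_pos: [0.608, 0.0531, 0.0605] contact_force: [-5.5, 0.1, 13.3] gripper_force: 6.7 
time_s: 26.98 tcp_pos: [0.608, 0.0531, 0.0605] contact_force: [-4.8, -0.1, 13.2] gripper_force: 6.7 
time_s: 27.22 tcp_pos: [0.608, 0.0531, 0.0604] contact_force: [-4.8, 1.4, 14.0] gripper_force: 6.9
```

```bash
f(){ grep -E 'time|tcp_pos|contact|gripper_f' | tr '\n' ' '; echo; }; 
python3 -m pendant '[[0,0,0.1,0,0,0],[0,0,0.1,0,0,0]]'|f
```

```text
time_s: 27.48 tcp_pos: [0.608, 0.0531, 0.0604] contact_force: [-5.5, 1.0, 15.4] gripper_force: 7.3
```

The travel stopped and the force is rising, so the bush is home. Back off, then press the red end lightly.

```bash
f(){ grep -E 'time|tcp_pos|contact|gripper_f' | tr '\n' ' '; echo; }; 
python3 -m pendant '[[0,0,-2,0,0,0],[0,0,-9,0,0,0],[-40,0,-9,0,0,0],[-84,0,-9,0,0,0],[-84,0,-7,0,0,0],[-84,0,-4,0,0,0],[-84,0,-3,0,0,0],[-84,0,-3,0,0,0]]'|f
python3 -m pendant '[[0,0,0.5,0,0,0],[0,0,0.5,0,0,0]]'|f
python3 -m pendant '[[0,0,0.5,0,0,0],[0,0,0.5,0,0,0]]'|f
```

```text
time_s: 28.48 tcp_pos: [0.6023, 0.136, 0.0615] contact_force: [-1.5, -0.3, 0.5] gripper_force: 0.0 
time_s: 28.72 tcp_pos: [0.6024, 0.1366, 0.0613] contact_force: [0.2, 0.2, 0.5] gripper_force: 0.0 
time_s: 28.98 tcp_pos: [0.6023, 0.1369, 0.0607] contact_force: [-1.2, 0.4, -0.2] gripper_force: 0.0
```

```bash
f(){ grep -E 'time|tcp_pos|contact|gripper_f' | tr '\n' ' '; echo; }; 
python3 -m pendant '[[0,0,0.4,0,0,0],[0,0,0.4,0,0,0]]'|f
python3 -m pendant '[[0,0,0.3,0,0,0],[0,0,0.3,0,0,0]]'|f
```

```text
time_s: 29.22 tcp_pos: [0.6024, 0.137, 0.0604] contact_force: [0.7, -0.1, 1.1] gripper_force: 0.4 
time_s: 29.48 tcp_pos: [0.6024, 0.1369, 0.0603] contact_force: [-1.2, 0.6, 4.6] gripper_force: 2.4
```

```bash
f(){ grep -E 'time|tcp_pos|contact|gripper_f' | tr '\n' ' '; echo; }; 
python3 -m pendant '[[0,0,0.1,0,0,0],[0,0,0.1,0,0,0],[0,0,0.1,0,0,0]]'|f
python3 -m pendant '[[0,0,-3,0,0,0],[0,0,-10,0,0,0],[40,0,-10,0,0,0],[100,0,-10,0,0,0],[150,0,-10,0,0,0],[170,0,-8,0,0,0],[170,0,-4,0,0,0],[170,0,-3,0,0,0],[170,0,-2,0,0,0],[170,0,-2,0,0,0]]'|f
python3 -m pendant '[[0,0,0.5,0,0,0],[0,0,1,0,0,0],[0,0,1,0,0,0]]'|f
```

```text
time_s: 29.85 tcp_pos: [0.6024, 0.137, 0.0603] contact_force: [-2.2, -0.1, 5.0] gripper_force: 3.0 
time_s: 31.1 tcp_pos: [0.6133, -0.0318, 0.0619] contact_force: [-0.1, -0.0, 0.1] gripper_force: 0.0 
time_s: 31.48 tcp_pos: [0.6132, -0.0327, 0.0609] contact_force: [-0.2, 0.2, -0.2] gripper_force: 0.0
```

```bash
f(){ grep -E 'time|tcp_pos|contact|gripper_f' | tr '\n' ' '; echo; }; 
python3 -m pendant '[[0,0,0.5,0,0,0],[0,0,0.5,0,0,0]]'|f
python3 -m pendant '[[0,0,0.4,0,0,0],[0,0,0.4,0,0,0]]'|f
```

```text
time_s: 31.72 tcp_pos: [0.6132, -0.0328, 0.0604] contact_force: [1.0, 0.1, 0.6] gripper_force: 0.0 
time_s: 31.98 tcp_pos: [0.6132, -0.0328, 0.0604] contact_force: [-1.2, -0.2, 4.3] gripper_force: 2.2
```

```bash
f(){ grep -E 'time|tcp_pos|contact|gripper_f' | tr '\n' ' '; echo; }; 
python3 -m pendant '[[0,0,0.1,0,0,0],[0,0,0.1,0,0,0],[0,0,0.1,0,0,0]]'|f
python3 -m pendant '[[0,0,-3,0,0,0],[0,0,-20,0,0,0],[0,0,-60,0,0,0],[-40,0,-110,0,0,0],[-85,0,-140,0,0,0],[-85,0,-140,0,0,0],[-85,0,-140,0,0,0],[-85,0,-140,0,0,0]]'|f
python3 -c "
from h import *
snap('wrist','w9.png')"
```

```text
time_s: 32.35 tcp_pos: [0.6133, -0.0328, 0.0603] contact_force: [-2.7, 0.8, 6.1] gripper_force: 2.9 
time_s: 33.35 tcp_pos: [0.6072, 0.0511, 0.1991] contact_force: [-0.4, -0.5, 0.2] gripper_force: 0.0
```

View pics/w9.png

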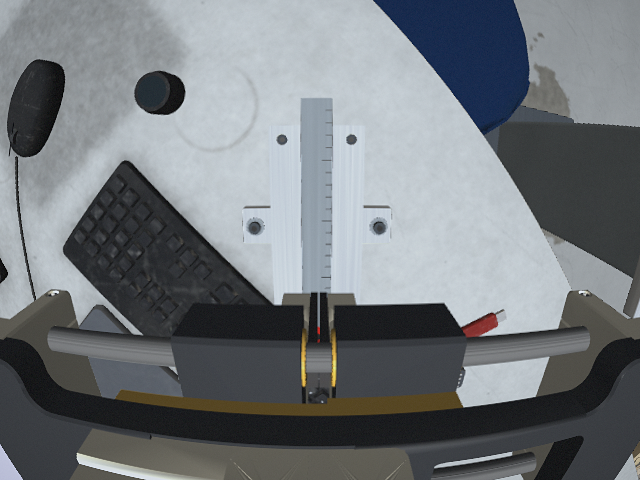

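The bar lies centred along the row (columns 302–333, plain end at row 98). The loupe and memory stick haven't moved, and the robot is clear.

```bash
python3 -c "
from plant import r
print(r.close_job())"
```

```text
the job is handed in; nothing more can be done
None
```

The middle bush was the one standing proud (about 3 mm). I pressed it home, neither end rocked when pressed again, and the straightedge was left lying flat along the row; the job was handed in at about 33 s, but the hand-in gave no verdict.

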